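# Short spin on the microcentrifuge

## Robot

A 7-joint arm with a two-finger parallel gripper is mounted at the origin on the work surface. World frame = base frame: x ahead of the robot, y to its left, z up, the work surface at z = 0. Lengths are in m, angles in degrees, forces in N, time in s.
With the tool pointing down it reaches from about 0.425 to 0.95 m from the base axis. Payload 16.7 kg.
Tool frame: the origin (TCP) lies where the fingers leave the gripper's body, on its centre line; the fingertips stand 97 mm ahead of it and the grasp point (between the pads) lies robot.pinch_z ahead of it (robot.pinch_z is the distance from the TCP to the grasp point, in m); z points along the fingers, y is the line along which they close (so a half turn about z gives the same grasp; the last joint's range is limited). The gripper opens to 94 mm and grips with 3 to 60 N. Pads are 16 mm wide; open, the fingers measure 119 mm over their backs; the gripper's body (75 mm by 177 mm) begins 78 mm behind the grasp point.
Start: joints at [-77.435, 24.414, 4.234, 92.017, -1.954, 63.644, -3.845], TCP at [0.243, 0.63, 0.303] pointing down, gripper open.
Joint ranges: [-163.25, 163.25], [-28.42, 122.38], [-70.27, 78.77], [12.13, 141.07], [-58.53, 238.53], [9.26, 117.41], [-156.51, 156.51]. Speed limits (degrees/s): [108.29, 108.29, 136.94, 136.94, 172.46, 172.46, 172.46].

## Interface

Orientations are given as a 3x3 rotation matrix whose columns are the frame's x, y, z axes.
In Python, from station import robot gives the robot as it stands.
- The arm moves only by the shell command python3 -m creep 'ROWS' [OPENING] [FORCE]. ROWS is JSON, a list of rows, each an object of numbers: "tx", "ty", "tz": the shift along the tool's x, y, z in cm; "roll": the turn about the tool's z in rad. In form: [{"tx": .., "ty": .., "tz": .., "roll": ..}, ...]. A call has 1 to 5 rows; each row is the pose to reach, as a shift and turn from the pose commanded when the call began, along the tool's axes at that moment; what a row does not reach only later rows make up. A row lasts 1/10 s, in which the tool goes at most 50 mm and 8.59 degrees, less where a joint would pass 70% of its speed; a pose out of reach is approached as far as the arm can. A call with a gripper value outside its range is refused whole. OPENING is the finger opening in cm, from 0 to 9.4, set as the call begins (- or left out, the last holds). The fingers move at their own pace and stop on an object; FORCE is the grip in N (left out, the last holds). Time passes only in rows, so rows that repeat a pose let the fingers close. It gives the time, the measured TCP pose, the force, the opening and the grip force at its end, in the units of the state.
- robot.state(): the state, without advancing time (a new reading comes with each control period).
- robot.grab_frame(name): name is "scene" or "top"; returns a dict with "pixels" (420x560x3 uint8, blue, green, red), "K" (3x3 intrinsics, pixels), "distortion" ([k1, k2, p1, p2, k3] as OpenCV has them; the pictures are not rectified), "R" (3x3) and "t" (3): a world point X has camera coordinates R X + t. Camera axes: x right, y down, z forward; pixel columns grow to the right and rows downward; lengths in m; the calibration is good to about 2 mm. A picture is of the moment at which its call begins. There is no depth.
- robot.sign_off(): hands the job in; it is judged then, once.
The state is a dict: "t": time; "qpos": joint angles; "qvel": joint speeds; "tau": joint torques, N m; "position": TCP position; "tcp_rot": TCP orientation; "force": force on the tool from outside, world axes, zero at the start; "wrist_torque": the same for the moment, N m; "width": finger opening in m; "grasp_force": force on a finger pad.
Only numpy, scipy, OpenCV 4.12 (cv2) and the standard library are available. Lean on these libraries where they do the work, as an engineer would, in place of code of your own. Each camera call takes 0.05 s, during which the arm holds its last target. There are 200 camera calls.

## Task

Give the tubes in the microcentrifuge a short spin: first switch it on by pressing down the far half of the mains rocker at the right-hand end of its sloping front panel, then push the open lid down until it is fully shut, and only then press the round short-spin key, the middle one of the three, fully down and keep it down, finishing with the key still held. Touch only: leave the other two keys unpressed, pick nothing up, and do not shift the centrifuge or upset the things standing round it.

Things in the scene. Friction and masses are not known exactly. Their poses are not given: they have to be found in the camera images.
- centrifuge: Cream microcentrifuge, 250 deep (x), 250 wide (y), deck 118 mm high, 4.5 kg, loose on rubber feet. Origin: centre of its underside, on the bench. x points from the front panel to the back, y to the left seen from the robot, z up. The front 83 mm is a panel sloping up away from the robot by 10 deg; its middle line (x = -83, 100 mm high) carries display, three keys, rocker, from left to right.
- rocker (a joint): Mains rocker, rad: 0 off (start, near half down), 0.24 fully on (far half down, parallel to the panel). Black V-shaped cap, two wings of 16 (uphill) x 22 mm, tops 3.5 mm above the axis, which runs along the machine's y at y = -101 mm, 1 mm above the panel. About 2.5 N at the far end moves it; it stays where left.
- rocker_far (a point): Point on the top face of the rocker's far (uphill, hinge-side) half, 10 mm from the rocker's axis; it moves with the rocker and sinks about 2.4 mm as it goes from off to on.
- lid (a joint): Lid angle in rad: 0 fully shut, grows as it opens; starts at 1.0 to 1.3, opens to 1.45 at most. The hinge is stiff (1 to 3 N at the front edge shuts it) and the lid stays where it is left; no catch.
- lid_hinge (a point): Middle of the lid's hinge axis, which runs along the machine's y; at x = 120, z = 121 mm of the centrifuge. Its axes turn with the lid: x points from the front edge to the hinge, z out of the top face. The bowl with the rotor lies under the lid.
- lid_front (a point): Point on the lid's top (outer) face, midway across, 140 mm from the hinge axis and 20 mm from the front edge; moves with the lid. The lid is a flat slab 222 wide, 160 from axis to front edge, 17 thick, with an 8 mm finger lip; its top face is 15 mm above the axis. Shut, this point is 136 mm above the bench.
- spin_key (a joint): Travel in m of the round grey short-spin key, middle of the three (machine y = -7 mm): 0 up, 0.004 fully down, along the panel's normal. Diameter 24 mm, top 9 mm proud of the panel; sprung, 1.5 N to start, 4 N fully down; springs back when let go.
- spin_key_top (a point): Centre of the round key's top face (z is the panel's normal, outward); moves with the key.
- start_key (a joint): Travel in m of the oblong grey key (20 wide, 32 mm uphill, 9 mm proud), left of the round one (machine y = 38 mm): 0 up, 0.004 down. Leave alone.
- lid_key (a joint): Travel in m of the square grey key (22 x 22 mm, 9 mm proud), right of the round one (machine y = -52 mm): 0 up, 0.004 down. Leave alone.
- cup_a: Specimen cup with red screw cap, 67 mm across the cap, 72 high, loose. Origin: centre of its underside. Stands close by the centrifuge; cup_a, cup_b and amber_bottle may change places.
- cup_b: A second such specimen cup.
- amber_bottle: Amber glass reagent bottle with black cap, 60 mm diameter, 122 high, loose. Origin: centre of its underside.
- dish_stack: Stack of three culture dishes, 88 mm diameter, 43 high, one loose body. Origin: centre of its underside.
- dish: One culture dish with pink-red agar, 88 mm diameter, 14 high, loose, on the bench left of the panel. Origin: centre of its underside.
- tip_box: Grey box of pipette tips with a clear lid, 85 x 122 x 58 mm, loose, left of the centrifuge. Origin: centre of its underside.

How it is judged:
By the outcome, as a careful person would: the job done as asked, in the order asked, and still so for the second after the job is handed in, while the arm keeps its last pose, push and grip.
It also fails if it takes over 45 s, if anything falls off the work surface, if the arm or the gripper's body presses on something with over 40 N, if the wrist force passes 120 N, or if a joint passes its speed limit or range.

## Working session

There is one attempt and no reset: what is moved stays moved. The work goes in short steps, Python scripts to look and compute and a shell command to move; the robot and the scene stay as the last step left them, time stands still between calls to the robot, and variables do not carry over. Pictures are saved under pics/ and viewed, at most 10 in all, crops included, and the job is handed in when it is done.

```bash
mkdir -p pics
python3 - <<'E'
from station import robot
import cv2,pickle
s=robot.state()
print(s['t'],s['position'],s['tcp_rot'],s['force'],s['width'],robot.pinch_z)
for n in("scene","top"):
    f=robot.grab_frame(n); cv2.imwrite(f'pics/{n}0.png',f['pixels']); pickle.dump(f,open(f'{n}0.pkl','wb'))
    print(n,f['K'],f['distortion'],f['R'],f['t'])
E
```

```text
0.0 [0.2432302  0.62933615 0.30199877] [[-9.32760594e-01  3.60496234e-01 -3.72355724e-04]
 [ 3.60496419e-01  9.32759873e-01 -1.16264740e-03]
 [-7.18115324e-05 -1.21870459e-03 -9.99999255e-01]] [ 0.61619691 -0.16149057  0.29412051] 0.09422236267681942 0.0784
scene [[381.9650107    0.         281.54589262]
 [  0.         381.9650107  204.7512617 ]
 [  0.           0.           1.        ]] [-0.03723132  0.          0.          0.          0.        ] [[ 0.49981626  0.86604177  0.01246398]
 [ 0.74980183 -0.42543788 -0.5067542 ]
 [-0.43356766  0.2626295  -0.86200048]] [-0.33477772 -0.34379501  1.23666705]
top [[540.53335661   0.         285.08708886]
 [  0.         540.53335661 201.93141931]
 [  0.           0.           1.        ]] [-0.07328129  0.          0.          0.          0.        ] [[-0.02943764 -0.99956537 -0.00157759]
 [-0.98087644  0.02919095 -0.19242996]
 [ 0.19239237 -0.00411727 -0.98130944]] [0.08422362 0.58197355 1.11750451]
```

View pics/scene0.png

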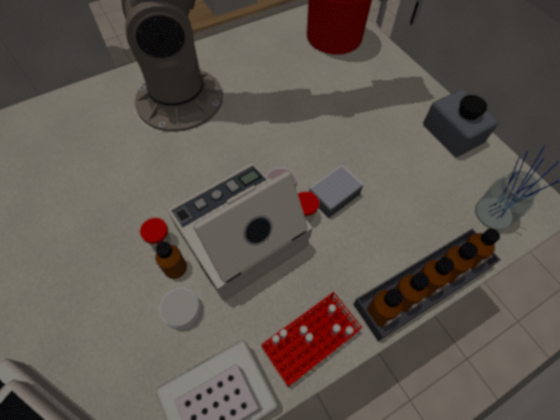

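View pics/top0.png

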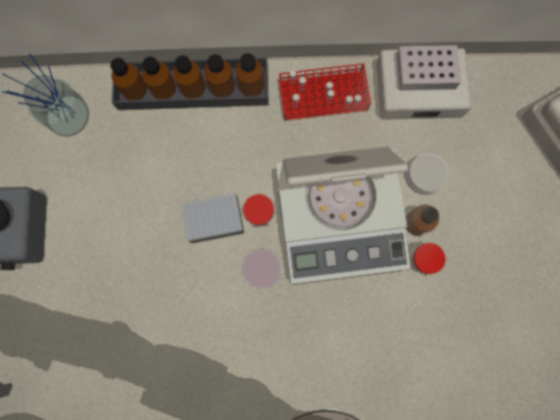

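The top view shows the panel, with the display at (306,262), the keys at (331,258), (352,256) and (374,253), and the rocker at (397,249). The lid is open behind them. Next I'll enlarge that area.

```bash
cat > h.py <<'E'
import cv2,numpy as np
def ray(f,uv):
    p=cv2.undistortPoints(np.float64([[uv]]),f['K'],f['distortion'])[0,0]
    R=np.array(f['R']);t=np.array(f['t'])
    return -R.T@t, R.T@np.r_[p,1]
def onz(f,uv,z):
    c,d=ray(f,uv); return c+d*(z-c[2])/d[2]
def proj(f,X):
    R=np.array(f['R']);return cv2.projectPoints(np.float64(X).reshape(-1,1,3),cv2.Rodrigues(R)[0],np.float64(f['t']),f['K'],f['distortion'])[0][:,0]
E
python3 - <<'E'
import pickle,cv2
f=pickle.load(open('top0.pkl','rb'))
c=f['pixels'][140:290,270:420]
c=cv2.resize(c,(600,600),interpolation=cv2.INTER_CUBIC)
cv2.imwrite('pics/c1.png',cv2.convertScaleAbs(c,alpha=1.5))
E
```

```text
(no output)
```

View pics/c1.png

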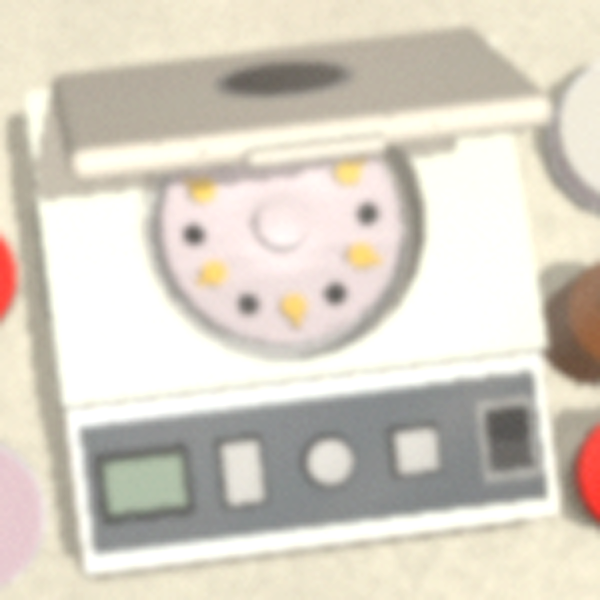

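```bash
cat >> h.py <<'E'
def P(x,y,yaw,X):
    c,s=np.cos(yaw),np.sin(yaw); return np.array([[c,-s,0],[s,c,0],[0,0,1]])@np.float64(X)+[x,y,0]
def lidpt(a,X): # lid frame -> centrifuge
    c,s=np.cos(a),np.sin(a); x,y,z=X
    return np.array([.120+c*x+s*z, y, .121-s*x+c*z])
E
python3 - <<'E'
from h import *; import pickle
f=pickle.load(open('top0.pkl','rb'))
g=lambda x,y:(270+(x+.5)/4-.5,140+(y+.5)/4-.5)
D=[((242,472),(-.0846,.038,.109)),((330,461),(-.0846,-.007,.109)),((415,451),(-.0846,-.052,.109)),((510,437),(-.083,-.101,.102)),
((88,572),(-.125,.125,.0926)),((558,512),(-.125,-.125,.0926))]
W=np.array([onz(f,g(*p),m[2])[:2] for p,m in D]);M=np.array([m[:2] for _,m in D])
for sel in (slice(0,4),slice(0,6)):
    A=M[sel];B=W[sel];a=A-A.mean(0);b=B-B.mean(0)
    yaw=np.arctan2((a[:,0]*b[:,1]-a[:,1]*b[:,0]).sum(),(a*b).sum())
    R=np.array([[np.cos(yaw),-np.sin(yaw)],[np.sin(yaw),np.cos(yaw)]]);t=B.mean(0)-R@A.mean(0)
    print(t,np.degrees(yaw),((A@R.T+t)-B).round(4).tolist())
for a in (1,1.1,1.2,1.3):
    print(a,[((proj(f,P(*t,yaw,lidpt(a,X)))[0]-(270,140)+.5)*4-.5).round(0) for X in [(-.16,.111,.015),(-.16,-.111,.015),(-.16,.111,-.002),(-.16,-.111,-.002)]])
for n,X in dict(key=(-.0846,-.007,.109),rockfar=(-.0735,-.101,.106),lidfront=lidpt(1.2,(-.14,0,.015)),shutlid=lidpt(0,(-.14,0,.015)),hinge=(.12,0,.121)).items(): print(n,P(*t,yaw,X))
s=pickle.load(open('scene0.pkl','rb'))
print('scene',proj(s,[P(*t,yaw,X) for _,X in D]))
c=s['pixels'][150:300,140:340]; cv2.imwrite('pics/c2.png',cv2.convertScaleAbs(cv2.resize(c,(800,600),interpolation=cv2.INTER_CUBIC),alpha=1.5))
for uv,z in [((259,209),.072),((430,258),.072),((425,217),.122),((428,173),.043),((262,268),.014),((213,217),.058)]:print(uv,onz(f,uv,z))
E
```

```text
[ 0.54351264 -0.05143516] 5.135536364086676 [[0.0001, -0.0002], [-0.0001, 0.0001], [0.0002, -0.001], [-0.0001, 0.001]]
[ 0.54373294 -0.05131283] 5.293257688506803 [[0.0002, -0.0003], [0.0001, 0.0], [0.0006, -0.0011], [0.0004, 0.0009], [-0.0007, 0.0029], [-0.0006, -0.0025]]
1 [array([ 69., 171.]), array([556., 113.]), array([ 73., 206.]), array([557., 148.])]
1.1 [array([ 65., 135.]), array([554.,  78.]), array([ 69., 172.]), array([556., 114.])]
1.2 [array([ 61., 100.]), array([551.,  42.]), array([ 65., 137.]), array([554.,  80.])]
1.3 [array([57., 64.]), array([547.,   7.]), array([ 61., 102.]), array([550.,  44.])]
key [ 0.46013949 -0.06608762  0.109     ]
rockfar [ 0.47986398 -0.15866275  0.106     ]
lidfront [ 0.62662843 -0.04363269  0.25692084]
shutlid [ 0.52381823 -0.0531579   0.136     ]
hinge [ 0.66322121 -0.04024243  0.121     ]
scene [[231.19068456 185.21769894]
 [215.33740815 194.07769914]
 [199.04062066 203.1940156 ]
 [181.72941744 215.34237601]
 [252.24950662 162.13945193]
 [165.59143965 209.70395388]]
(259, 209) [0.56745421 0.12323657 0.072     ]
(430, 258) [ 0.45145781 -0.23535661  0.072     ]
(425, 217) [ 0.53144774 -0.21811218  0.122     ]
(428, 173) [ 0.64316884 -0.25390342  0.043     ]
(262, 268) [0.44585239 0.12197834 0.014     ]
(213, 217) [0.55539891 0.22366296 0.058     ]
```

View pics/c2.png

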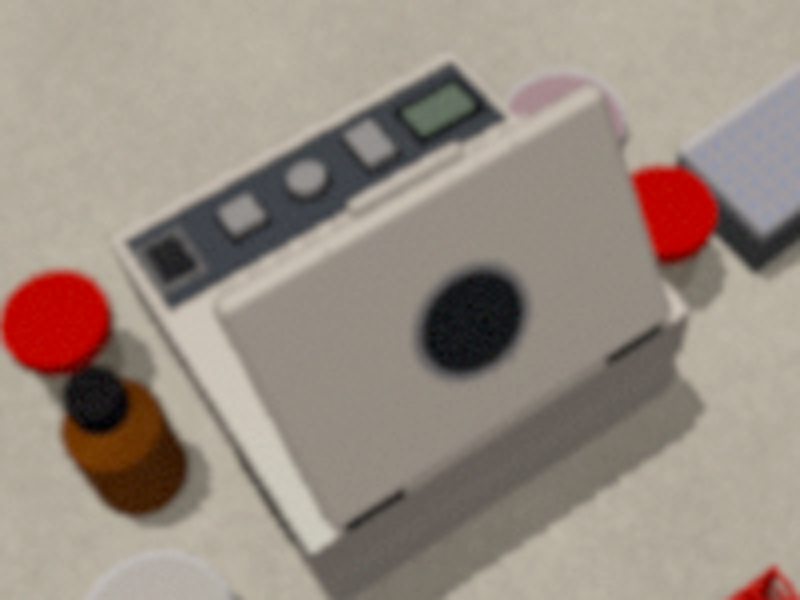

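The scene view agrees to about 1 px: spin key at (216,194), rocker at (183,214). The pose is (0.5437,-0.0513) with a yaw of 5.2°, and the lid is at about 1.05 rad. I'll move round to the front with the fingers closed.

```bash
cat >> h.py <<'E'
def go(tip,yawy=95.2):
    from station import robot
    s=robot.state();R=np.array(s['tcp_rot']);p=np.array(s['position'])
    d=R.T@(np.array(tip)-(p+.097*R[:,2]))*100
    y=np.degrees(np.arctan2(R[1,1],R[0,1]))
    print('t',round(s['t'],2),'tip',(p+.097*R[:,2]).round(4),'yaw',y.round(2),'F',np.round(s['force'],2),'w',round(s['width'],4),'\n need tx,ty,tz',d.round(2),'roll',np.radians(-(yawy-y)).round(3))
E
python3 -m creep '[{"tx":-4,"ty":-2.8,"tz":0,"roll":-0.12},{"tx":-8,"ty":-5.6,"tz":0,"roll":-0.24},{"tx":-12,"ty":-8.4,"tz":0,"roll":-0.36},{"tx":-16,"ty":-11.2,"tz":0,"roll":-0.459},{"tx":-20,"ty":-14,"tz":0,"roll":-0.459}]' 0 20
python3 -c "
from h import *
go((.5,.25,.205)); go((.482,-.1585,.13))"
```

```text
t: 0.6
position: [0.3802, 0.4249, 0.3025]
tcp_rot: [[-0.996, -0.094, -0.0], [-0.094, 0.996, -0.0], [0.0, -0.0, -1.0]]
force: [1.1, 0.3, 0.4]
width: 0.0577
grasp_force: 0.0
t 0.6 tip [0.3802 0.4249 0.2055] yaw 95.39 F [1.13 0.31 0.39] w 0.0577 
 need tx,ty,tz [-10.29 -18.54   0.05] roll 0.003
t 0.6 tip [0.3802 0.4249 0.2055] yaw 95.39 F [1.13 0.31 0.39] w 0.0577 
 need tx,ty,tz [ -4.66 -59.04   7.56] roll 0.003
```

```bash
python3 -m creep '[{"tx":-2,"ty":-4.4},{"tx":-4,"ty":-8.8},{"tx":-6,"ty":-13.2},{"tx":-7,"ty":-18},{"tx":-7,"ty":-22.8}]' | head -2
python3 -m creep '[{"tx":0,"ty":-4.8},{"tx":0.5,"ty":-9.6},{"tx":1,"ty":-14.4},{"tx":1.5,"ty":-19.2},{"tx":2,"ty":-24}]' | head -2
python3 -m creep '[{"tx":0,"ty":-4},{"tx":0,"ty":-8},{"tx":0,"ty":-11}]' |head -2
python3 -c "
from h import *
go((.482,-.1585,.125))"
```

```text
t 0.6 tip [0.3802 0.4249 0.2055] yaw 95.39 F [1.13 0.31 0.39] w 0.0577 
 need tx,ty,tz [ -4.66 -59.04   8.06] roll 0.003invalid input at $[0]: expected keys tx, ty, tz, roll
invalid input at $[0]: expected keys tx, ty, tz, roll
invalid input at $[0]: expected keys tx, ty, tz, roll
```

```bash
python3 -m creep '[{"tx":-2,"ty":-4.4,"tz":0,"roll":0},{"tx":-4,"ty":-8.8,"tz":0,"roll":0},{"tx":-6,"ty":-13.2,"tz":0,"roll":0},{"tx":-7,"ty":-18,"tz":0,"roll":0},{"tx":-7,"ty":-22.8,"tz":0,"roll":0}]' | head -2
python3 -m creep '[{"tx":0,"ty":-4.8,"tz":0,"roll":0},{"tx":0.5,"ty":-9.6,"tz":0,"roll":0},{"tx":1,"ty":-14.4,"tz":0,"roll":0},{"tx":1.5,"ty":-19.2,"tz":0,"roll":0},{"tx":2,"ty":-24,"tz":0,"roll":0}]' | head -2
python3 -m creep '[{"tx":0,"ty":-4,"tz":0,"roll":0},{"tx":0,"ty":-8,"tz":0,"roll":0},{"tx":0,"ty":-11,"tz":0,"roll":0}]' |head -2
python3 -c "
from h import *
go((.482,-.1585,.125))"
```

```text
t: 1.1
position: [0.4706, 0.204, 0.3025]
t: 1.6
position: [0.4708, -0.0366, 0.3027]
t: 1.9
position: [0.4808, -0.1468, 0.3028]
t 1.9 tip [ 0.4809 -0.1468  0.2058] yaw 95.08 F [ 0.42  0.75 -0.8 ] w 0.0005 
 need tx,ty,tz [-0.01 -1.18  8.08] roll -0.002
```

```bash
python3 -m creep '[{"tx":0,"ty":-1.2,"tz":2,"roll":0},{"tx":0,"ty":-1.2,"tz":5,"roll":0},{"tx":0,"ty":-1.2,"tz":8,"roll":0},{"tx":0,"ty":-1.2,"tz":9,"roll":0},{"tx":0,"ty":-1.2,"tz":9,"roll":0}]' | head -2
python3 -c "
from h import *
go((.482,-.1585,.107))
from station import robot
f=robot.grab_frame('scene');c=f['pixels'][120:270,100:300];cv2.imwrite('pics/c3.png',cv2.convertScaleAbs(cv2.resize(c,(800,600),interpolation=cv2.INTER_CUBIC),alpha=1.5))"
```

```text
t: 2.4
position: [0.4818, -0.1561, 0.2118]
t 2.4 tip [ 0.4815 -0.1561  0.1148] yaw 95.16 F [1.01 0.1  0.97] w 0.0002 
 need tx,ty,tz [-0.03 -0.24  0.78] roll -0.001
```

View pics/c3.png

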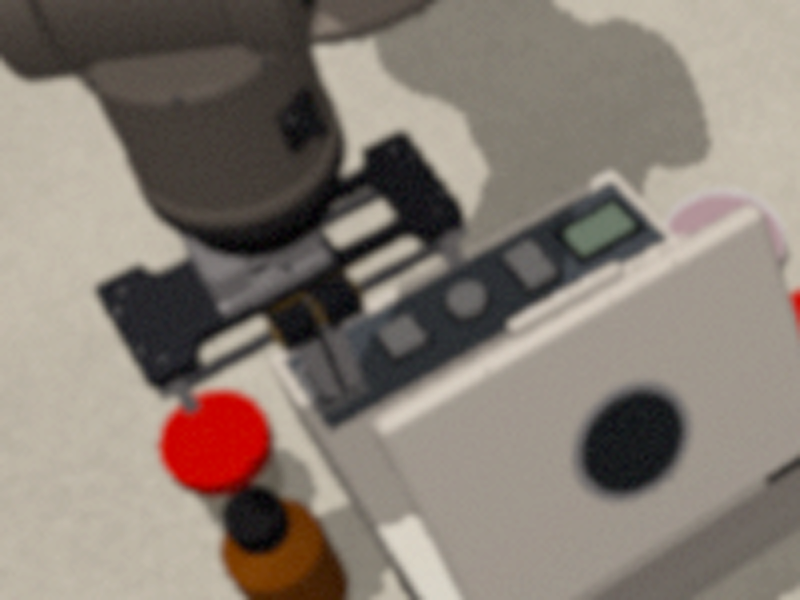

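The fingertip sits over the rocker's uphill half, with the tip at about (186,218). I'll press in small steps.

```bash
python3 -m creep '[{"tx":0,"ty":0,"tz":0.1,"roll":0},{"tx":0,"ty":0,"tz":0.2,"roll":0},{"tx":0,"ty":0,"tz":0.3,"roll":0},{"tx":0,"ty":0,"tz":0.4,"roll":0},{"tx":0,"ty":0,"tz":0.4,"roll":0}]' | egrep 'pos|^force'
python3 -m creep '[{"tx":0,"ty":0,"tz":0.1,"roll":0},{"tx":0,"ty":0,"tz":0.2,"roll":0},{"tx":0,"ty":0,"tz":0.2,"roll":0}]' | egrep 'pos|^force'
python3 -m creep '[{"tx":0,"ty":0,"tz":0.1,"roll":0},{"tx":0,"ty":0,"tz":0.2,"roll":0},{"tx":0,"ty":0,"tz":0.2,"roll":0}]' | egrep 'pos|^force'
```

```text
position: [0.4823, -0.1562, 0.2088]
force: [-0.2, -0.2, 0.2]
position: [0.4827, -0.1562, 0.2068]
force: [1.3, 0.6, 2.1]
position: [0.4825, -0.1562, 0.2047]
force: [3.5, 0.6, 4.0]
```

```bash
python3 -m creep '[{"tx":0,"ty":0,"tz":0.1,"roll":0},{"tx":0,"ty":0,"tz":0.15,"roll":0},{"tx":0,"ty":0,"tz":0.15,"roll":0}]' | egrep 'pos|^force'
python3 -m creep '[{"tx":0,"ty":0,"tz":0.1,"roll":0},{"tx":0,"ty":0,"tz":0.1,"roll":0}]' | egrep 'pos|^force'
```

```text
position: [0.4826, -0.1563, 0.2037]
force: [0.4, 2.5, 15.6]
position: [0.4827, -0.1564, 0.2033]
force: [-3.3, 3.4, 30.1]
```

The stop is hard at 30 N and the height matches the "on" position. Now I'll lift and go over the lid.

```bash
python3 -m creep '[{"tx":0,"ty":0,"tz":-4,"roll":0},{"tx":0,"ty":0,"tz":-8,"roll":0},{"tx":0,"ty":0,"tz":-12,"roll":0},{"tx":0,"ty":0,"tz":-16,"roll":0},{"tx":0,"ty":0,"tz":-20,"roll":0}]' | egrep 'pos|^force'
python3 -m creep '[{"tx":-3.5,"ty":2.4,"tz":0,"roll":0},{"tx":-7,"ty":4.8,"tz":0,"roll":0},{"tx":-10.5,"ty":7.2,"tz":0,"roll":0},{"tx":-14,"ty":9.6,"tz":0,"roll":0},{"tx":-14.6,"ty":9.8,"tz":0,"roll":0}]' | egrep 'pos|^force'
python3 -c "
from h import *
go((.618,-.045,.27))
from station import robot
f=robot.grab_frame('top');c=f['pixels'][150:300,250:450];cv2.imwrite('pics/c4.png',cv2.convertScaleAbs(cv2.resize(c,(800,600),interpolation=cv2.INTER_CUBIC),alpha=1.5))"
```

```text
position: [0.4814, -0.1563, 0.4034]
force: [0.9, 1.0, -0.2]
position: [0.621, -0.0409, 0.4002]
force: [-0.8, 1.4, -1.2]
t 5.05 tip [ 0.6207 -0.0409  0.3032] yaw 95.46 F [-0.8   1.39 -1.15] w 0.0002 
 need tx,ty,tz [ 0.3  -0.38  3.32] roll 0.005
```

View pics/c4.png

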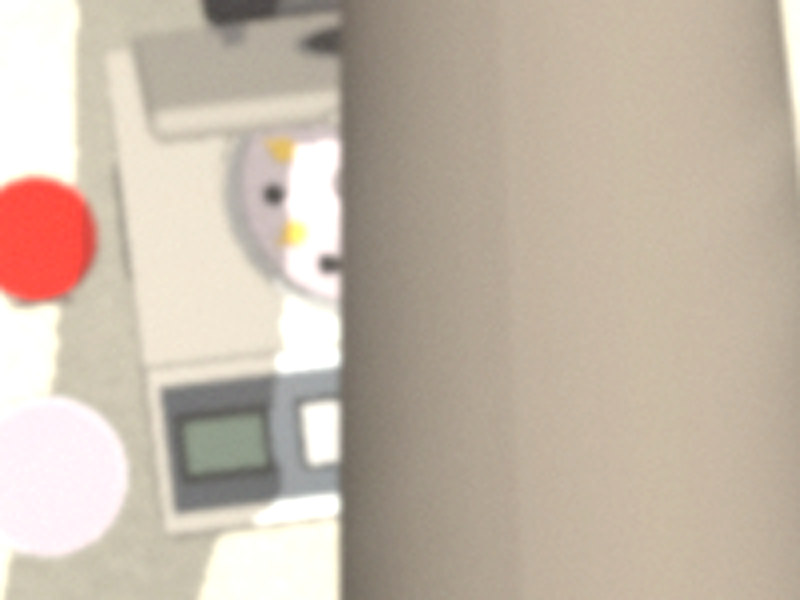

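The lid is untouched, with its front edge at crop (250,115), and the tool is above it. I'll lower until it makes contact.

```bash
python3 -m creep '[{"tx":0.2,"ty":-0.4,"tz":1.5,"roll":0},{"tx":0.2,"ty":-0.4,"tz":3,"roll":0},{"tx":0.2,"ty":-0.4,"tz":4.5,"roll":0},{"tx":0.2,"ty":-0.4,"tz":5,"roll":0},{"tx":0.2,"ty":-0.4,"tz":5.5,"roll":0}]' | egrep 'pos|^force'
python3 -m creep '[{"tx":0,"ty":0,"tz":0.3,"roll":0},{"tx":0,"ty":0,"tz":0.6,"roll":0},{"tx":0,"ty":0,"tz":0.9,"roll":0}]' | egrep 'pos|^force'
```

```text
position: [0.6171, -0.05, 0.3468]
force: [2.2, 0.6, 2.4]
position: [0.6175, -0.0496, 0.3385]
force: [1.2, 1.1, 2.1]
```

```bash
python3 -m creep '[{"tx":0.8,"ty":0,"tz":0.5,"roll":0},{"tx":1.6,"ty":0,"tz":1.0,"roll":0},{"tx":2.4,"ty":0,"tz":1.6,"roll":0},{"tx":3.0,"ty":0,"tz":2.1,"roll":0},{"tx":3.6,"ty":0,"tz":2.7,"roll":0}]' | egrep 'pos|^force'
python3 -m creep '[{"tx":0.6,"ty":0,"tz":0.6,"roll":0},{"tx":1.2,"ty":0,"tz":1.2,"roll":0},{"tx":1.8,"ty":0,"tz":1.8,"roll":0},{"tx":2.3,"ty":0,"tz":2.4,"roll":0},{"tx":2.6,"ty":0,"tz":3,"roll":0}]' | egrep 'pos|^force'
python3 -c "
from h import *
go(P(.5437,-.0513,.0908,(-.010,0,.136)))"
```

```text
position: [0.5806, -0.053, 0.3108]
force: [-0.2, -0.0, 2.7]
position: [0.5549, -0.0553, 0.2806]
force: [0.1, 0.7, 2.0]
t 6.9 tip [ 0.5549 -0.0553  0.1836] yaw 95.16 F [0.1  0.67 2.02] w 0.001 
 need tx,ty,tz [2.08 0.49 4.77] roll -0.001
```

Contact is steady at about 2 N. I'll carry on down to shut.

```bash
python3 -m creep '[{"tx":0.4,"ty":0,"tz":0.8,"roll":0},{"tx":0.8,"ty":0,"tz":1.6,"roll":0},{"tx":1.1,"ty":0,"tz":2.4,"roll":0},{"tx":1.3,"ty":0,"tz":3.2,"roll":0},{"tx":1.5,"ty":0,"tz":4.0,"roll":0}]' | egrep 'pos|^force'
python3 -m creep '[{"tx":0,"ty":0,"tz":0.2,"roll":0},{"tx":0,"ty":0,"tz":0.4,"roll":0},{"tx":0,"ty":0,"tz":0.6,"roll":0},{"tx":0,"ty":0,"tz":0.7,"roll":0}]' | egrep 'pos|^force'
```

```text
position: [0.5404, -0.0566, 0.2404]
force: [2.1, 0.7, -0.1]
position: [0.5407, -0.0566, 0.2342]
force: [-0.7, 0.2, 1.2]
```

```bash
python3 -m creep '[{"tx":0,"ty":0,"tz":0.1,"roll":0},{"tx":0,"ty":0,"tz":0.2,"roll":0},{"tx":0,"ty":0,"tz":0.2,"roll":0}]' | egrep 'pos|^force'
python3 -m creep '[{"tx":0,"ty":0,"tz":0.1,"roll":0},{"tx":0,"ty":0,"tz":0.1,"roll":0}]' | egrep 'pos|^force'
```

```text
position: [0.5407, -0.0567, 0.2333]
force: [-7.6, 0.9, 20.2]
position: [0.5408, -0.0567, 0.2331]
force: [-14.3, 1.5, 35.9]
```

The lid is shut: the tip is at 136 mm on a hard stop. I'll lift, check the scene and move above the key.

```bash
python3 -m creep '[{"tx":0,"ty":0,"tz":-2,"roll":0},{"tx":0,"ty":0,"tz":-4,"roll":0},{"tx":4,"ty":0,"tz":-4,"roll":0},{"tx":8,"ty":0,"tz":-4,"roll":0},{"tx":8,"ty":0,"tz":-4,"roll":0}]' | egrep 'pos|^force'
python3 -c "
from h import *
go(P(.5437,-.0513,.0908,(-.0846,-.007,.115)))
from station import robot
f=robot.grab_frame('scene');c=f['pixels'][140:290,120:320];cv2.imwrite('pics/c5.png',cv2.convertScaleAbs(cv2.resize(c,(800,600),interpolation=cv2.INTER_CUBIC),alpha=1.5))
print(proj(f,[P(.5437,-.0513,.0908,X) for X in [(-.0846,-.007,.109),(-.0846,-.052,.109),(-.083,-.101,.102)]])-(120,140))"
```

```text
position: [0.457, -0.0645, 0.2711]
force: [-1.2, 0.2, 0.9]
t 8.8 tip [ 0.4569 -0.0644  0.1741] yaw 95.09 F [-1.17  0.23  0.9 ] w 0.0005 
 need tx,ty,tz [-0.31 -0.19  5.91] roll -0.002
[[95.38207267 54.03554953]
 [79.07245487 63.12960924]
 [61.74692801 75.25311795]]
```

View pics/c5.png

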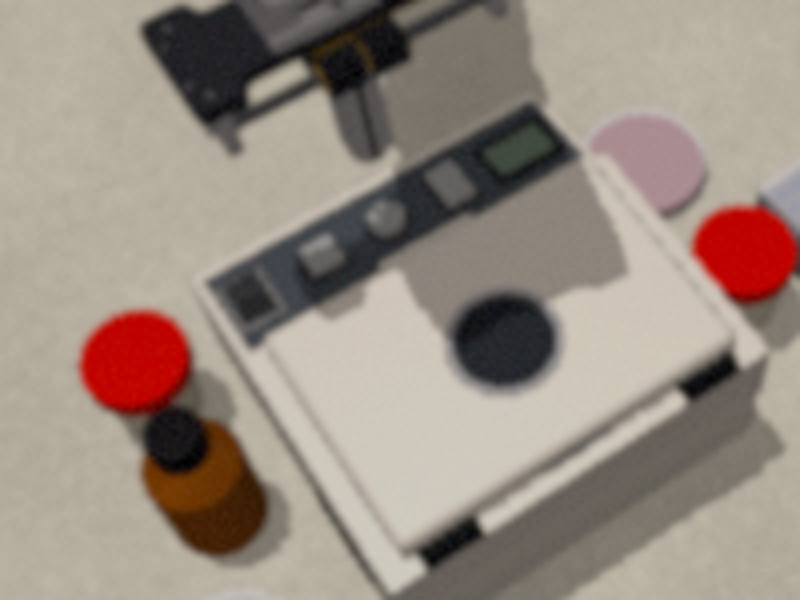

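The lid is flat shut, nothing has moved, and the round key is at crop (386,216), as predicted. Now I'll press it.

```bash
python3 -m creep '[{"tx":-0.3,"ty":-0.2,"tz":2,"roll":0},{"tx":-0.3,"ty":-0.2,"tz":4,"roll":0},{"tx":-0.3,"ty":-0.2,"tz":5.5,"roll":0},{"tx":-0.3,"ty":-0.2,"tz":5.9,"roll":0},{"tx":-0.3,"ty":-0.2,"tz":5.9,"roll":0}]' | egrep 'pos|^force'
python3 -c "
from h import *
go(P(.5437,-.0513,.0908,(-.0846,-.007,.107)))"
python3 -m creep '[{"tx":0,"ty":0,"tz":0.2,"roll":0},{"tx":0,"ty":0,"tz":0.4,"roll":0},{"tx":0,"ty":0,"tz":0.6,"roll":0},{"tx":0,"ty":0,"tz":0.6,"roll":0}]' | egrep 'pos|^force'
```

```text
position: [0.4645, -0.0655, 0.212]
force: [0.5, -0.3, -0.3]
t 9.35 tip [ 0.4644 -0.0655  0.115 ] yaw 95.17 F [ 0.54 -0.28 -0.35] w 0.0006 
 need tx,ty,tz [0.44 0.   0.8 ] roll -0.001
position: [0.4646, -0.0655, 0.2065]
force: [1.9, 0.0, 2.0]
```

```bash
python3 -m creep '[{"tx":0,"ty":0,"tz":0.1,"roll":0},{"tx":0,"ty":0,"tz":0.2,"roll":0},{"tx":0,"ty":0,"tz":0.2,"roll":0}]' | egrep 'pos|^force'
python3 -m creep '[{"tx":0,"ty":0,"tz":0.1,"roll":0},{"tx":0,"ty":0,"tz":0.1,"roll":0}]' | egrep 'pos|^force'
python3 -m creep '[{"tx":0,"ty":0,"tz":0.05,"roll":0},{"tx":0,"ty":0,"tz":0.05,"roll":0}]' | egrep 'pos|^force'
```

```text
position: [0.4644, -0.0655, 0.2043]
force: [3.6, 0.6, 4.4]
position: [0.4646, -0.0655, 0.2036]
force: [1.7, 0.9, 11.3]
position: [0.4647, -0.0655, 0.2034]
force: [-0.4, 0.4, 18.6]
```

```bash
python3 -m creep '[{"tx":0,"ty":0,"tz":0,"roll":0},{"tx":0,"ty":0,"tz":0,"roll":0},{"tx":0,"ty":0,"tz":0,"roll":0},{"tx":0,"ty":0,"tz":0,"roll":0}]' | egrep 'pos|^force'
python3 -c "
from h import *
from station import robot
f=robot.grab_frame('scene');c=f['pixels'][140:290,120:320];cv2.imwrite('pics/c6.png',cv2.convertScaleAbs(cv2.resize(c,(800,600),interpolation=cv2.INTER_CUBIC),alpha=1.5))"
```

```text
position: [0.4647, -0.0655, 0.2034]
force: [-0.5, 0.5, 17.9]
```

View pics/c6.png

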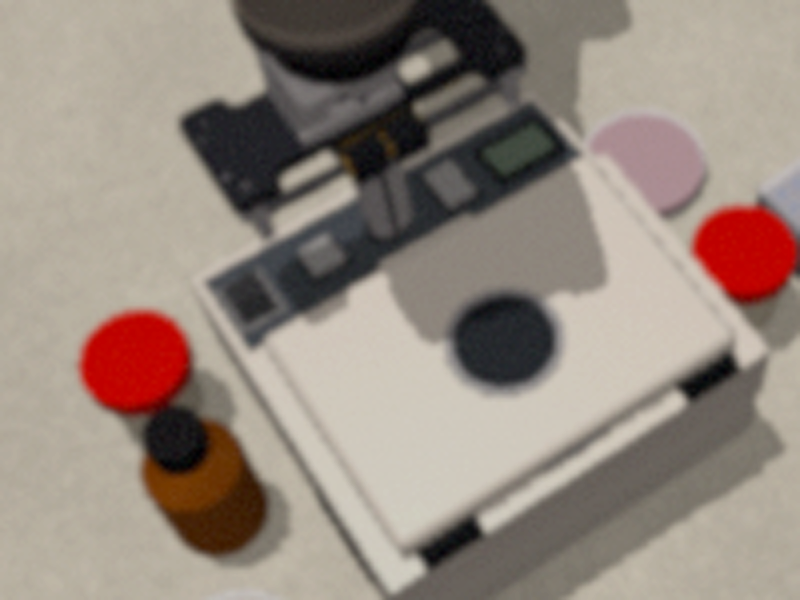

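The fingers are on the round key at crop (388,225), the lid is shut, and the neighbouring keys are clear. Handing in.

```bash
python3 -c "
from station import robot
print(robot.sign_off())"
```

```text
the job is handed in; nothing more can be done
None
```

The job is handed in: I switched the rocker on, then pushed the lid fully shut, then pressed the short-spin key to its stop, where it is still held at about 18 N; the pictures show nothing else moved.

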